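Hang the helicopter frame level on the balancing pin

ROBOT

A 6-joint arm with a two-finger parallel gripper is mounted at the origin on the work surface. World frame = base frame: x ahead of the robot, y to its left, z up, the work surface at z = 0. Lengths are in mm, angles in rad, forces in N, time in s.
With the tool pointing down it reaches from about 275 to 825 mm from the base axis. Payload 5.2 kg.
Tool frame: the origin (TCP) lies at the very end of the fingers, on their centre line; the grasp point (between the pads) lies 19 mm behind it; z points along the fingers, y is the line along which they close (so a half turn about z gives the same grasp; the last joint's range is limited). The gripper opens to 93 mm and grips with 3 to 60 N. Pads are 15 mm wide; open, the fingers measure 128 mm over their backs; the gripper's body (75 mm by 188 mm) begins 65 mm behind the grasp point.
Start: joints at [-1.348, 0.259, 1.535, -0, 1.348, -0.203], TCP at [227.198, -500.885, 218.653] pointing down, gripper open.
Joint ranges: [-3.14, 3.14], [-0.91, 2.08], [0.19, 2.58], [-1.22, 4.36], [0.22, 2.71], [-3.12, 3.12]. Speed limits (rad/s): [2.57, 2.57, 3.14, 3.14, 3.14, 3.14].

INTERFACE

Orientations are given as [roll, pitch, yaw] about the fixed x, y, z axes, in that order (R = Rz(yaw) Ry(pitch) Rx(roll)).
In Python, from bench import robot gives the robot as it stands. The module is installed in compiled form; this text tells all that it offers. Calls block until the motion is done:
- robot.move_ptp(position, orientation): joint-space move of the TCP to a pose.
- robot.move_linear(position, ori=None, speed=150, f_stop=None): straight line of the TCP; ori=None keeps the orientation; speed is the mean speed in mm/s. With f_stop (N) it stops when the force on the tool has changed by that much, and returns True; else False.
- robot.move_j(angles): joint-space move.
- robot.move_gripper(opening): opening from 0.0 (shut) to 1.0 (fully open); the grip force is fixed at half the most; returns when the fingers have stopped.
- robot.sleep(seconds).
- robot.inverse_kinematics(position, orientation): joint angles nearest the present ones, or None.
- robot.get_image(name): name is "scene" or "top" or "wrist"; returns a dict with "img" (420x560x3 uint8, blue, green, red), "fovy" (degrees; the focal length in pixels is half the picture's height over the tangent of half this angle, whatever the lens; pixels are square), "cx", "cy" (the principal point, pixels), "eye" and "orientation" of the camera in the world. Camera axes: x right, y down, z forward; pixel columns grow to the right and rows downward; lengths in mm; the calibration is good to about 2 mm. A picture is of the moment at which its call begins. There is no depth.
A pose or a line that the arm cannot do raises robot.MotionError and nothing moves.
- robot.hand_in(): hands the job in; it is judged then, once.
Readings, each from a call of its own:
- robot.current_t(): time.
- robot.current_qpos(): joint angles.
- robot.current_joint_vel(): joint speeds.
- robot.current_joint_efforts(): joint torques, N m.
- robot.current_tcp_pos(): TCP position.
- robot.current_eef_rot(): TCP orientation.
- robot.current_contact_force(): force on the tool from outside, world axes, zero at the start.
- robot.current_ft_torque(): the same for the moment, N m.
- robot.current_gripper_width(): opening from 0.0 (shut) to 1.0 (fully open).
- robot.current_finger_force(): force on a finger pad.
Only numpy, scipy, OpenCV 4.12 (cv2) and the standard library are available. Lean on these libraries where they do the work, as an engineer would, in place of code of your own. Each camera call takes 0.05 s, during which the arm holds its last target. There are 200 camera calls.

TASK

Pick up the model-helicopter frame plate by its tab and hang it on the sprung pin of the balancing stand by the one of its five holes that lets it hang level with the battery pack where it is clamped. The pin's height is not known exactly, so feel for the hole gently (never press the plate on the stand with more than 20 N), slide the plate fully home against the end of the stand's arm, and leave it hanging freely and still, without disturbing the loose things on the bench.

Things in the scene. Friction and masses are not known exactly. Their poses are not given: they have to be found in the camera images.
- frame: Grey L-shaped plate standing on 2 skids, 8 mm thick along its x, 120 g, own mass centre y -1, z 82 mm. Origin underneath (skid soles z 0), z up. Tab to grip: y -22..22, z 140..194. Plate y -42..42, z 85..140, five 10 mm square through holes centred at z 125, y -28 -14 0 14 28. Web y -42..0 down to a foot bar y -70..90, z 8..24. Skids 70 mm long in x. Either face may go on the pin.
- pack (a joint): Black battery pack clamped tight on the frame's foot bar (two bricks, one each side; 56 mm along y, 45 mm in x, z 10..52), 240 g. Value: y of its centre in the frame's axes, m, -0.038 to 0.045; its mass centre is at frame z 32 mm. It decides where the whole balances: the best hole is the one nearest the common mass centre in y.
- stand: Fixed stand, origin under its 130x100x12 mm base, on the axis of a 16 mm post 245 mm high. A level 16 mm arm runs to x -90; from it a 5 mm round-ended steel pin, along x at y 0, goes on to x -135. Pin axis height: 187..217 mm, different each time, not reported. The pin yields along x: springs back into the arm up to 24 mm, 0.6 N at first, 3 N at the end. Home: plate face on the arm end (x -90).
- motor: Bystander: loose steel brushless motor, 40 mm across, 50 mm high with its shaft, upright. Origin: centre of its underside.
- screwdriver: Bystander: screwdriver lying flat, about 180 mm long, up to 30 mm high. Origin under its middle, x along it.
- spanner: Bystander: small flat spanner, about 130 mm long, up to 12 mm high. Origin under its middle, x along it.
- can: Bystander: closed black can with a paper band, 64 mm across, 90 mm high. Origin: centre of its underside.
- bin: Bystander: empty blue open bin, 150 x 110 x 50 mm. Origin: centre of its underside.

How it is judged:
By the outcome, as a careful person would: the job done as asked, in the order asked, and still so for the second after the job is handed in, with the robot touching nothing.
It also fails if it takes over 61 s, if anything falls off the work surface, if the arm or the gripper's body presses on something with over 40 N, if the wrist force passes 120 N, or if a joint passes its speed limit or range.

## Working session

There is one attempt and no reset: what is moved stays moved. The work goes in short steps, each a Python script; the robot and the scene stay as the last script left them, time stands still between calls to the robot, and variables do not carry over. Pictures are saved under pics/ and viewed, at most 10 in all, crops included, and the job is handed in when it is done.

```bash
mkdir -p pics; ls; cat > h.py <<'E'
import numpy as np, cv2
from scipy.spatial.transform import Rotation as R
from bench import robot
def cam(n):
    d=robot.get_image(n); d['img']=np.array(d['img']); 
    d['f']=d['img'].shape[0]/2/np.tan(np.radians(d['fovy'])/2); return d
def rot(o):
    o=np.array(o,float)
    return o if o.shape==(3,3) else R.from_euler('xyz',o).as_matrix()
def ray(d,u,v):
    return np.array(d['eye'],float), rot(d['orientation'])@np.array([(u-d['cx'])/d['f'],(v-d['cy'])/d['f'],1.])
def plane(d,u,v,z=0):
    e,r=ray(d,u,v); return e+r*(z-e[2])/r[2]
def tri(rays):
    A=np.zeros((3,3));b=np.zeros(3)
    for e,r in rays:
        r=r/np.linalg.norm(r);P=np.eye(3)-np.outer(r,r);A+=P;b+=P@e
    x=np.linalg.solve(A,b); res=[np.linalg.norm(np.cross(x-e,r/np.linalg.norm(r))) for e,r in rays]; return x,res
def proj(d,p):
    c=rot(d['orientation']).T@(np.array(p)-d['eye']); return np.array([d['f']*c[0]/c[2]+d['cx'],d['f']*c[1]/c[2]+d['cy']])
E
python3 - <<'E'
from h import *
for n in ['scene','top']:
    d=cam(n); cv2.imwrite(f'pics/{n}0.png',d['img']); print(n,d['fovy'],d['cx'],d['cy'],d['eye'],d['orientation'])
E
```

```text
pics
scene 51.25859004775201 277.5079498902096 207.05900983719405 [1105.80136967 -307.22507235  996.85382766] [-2.53258473 -0.01242084  1.14985015]
top 42.94728430872673 268.5099018427679 212.88632347015866 [ 350.53393828   -9.94961267 1446.54504152] [-3.0003072   0.0121106  -1.60028391]
```

View pics/scene0.png

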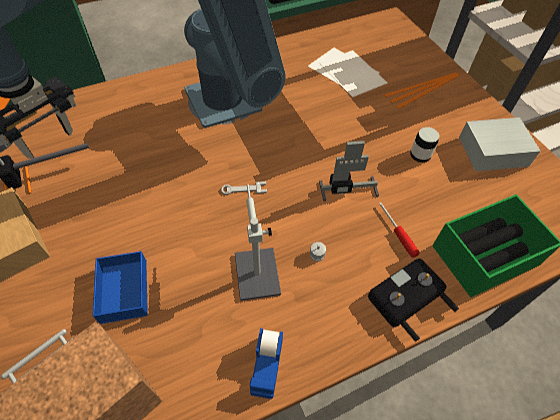

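View pics/top0.png

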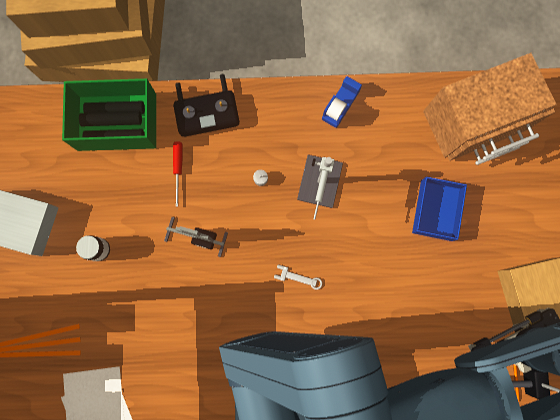

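The scene view shows the frame at about (348,172) with its skids left and right, and the stand base at about (258,275) with the pin end near (251,190). The top view has the frame at (197,237), the stand base at (321,180) and the pin tip at (315,218). Next I'll enlarge these areas.

```bash
python3 - <<'E'
from h import *
a=cv2.imread('pics/scene0.png');b=cv2.imread('pics/top0.png')
def crop(i,u,v,w,h): return cv2.resize(i[v:v+h,u:u+w],(400,300),interpolation=cv2.INTER_CUBIC)
m=np.vstack([np.hstack([crop(a,312,137,80,60),crop(b,157,207,80,60)]),np.hstack([crop(a,200,180,100,75),crop(b,280,147,80,60+15)[:300]])])
cv2.imwrite('pics/m0.png',m)
E
```

```text
(no output)
```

View pics/m0.png

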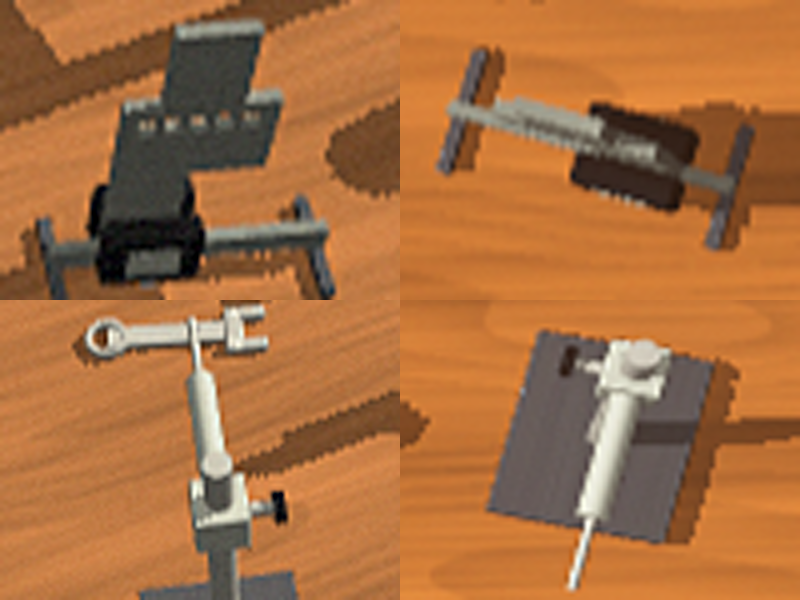

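Top-left of the mosaic shows the frame with its web on the left (frame −y = world −y) and the five holes at about (145–255,120). The pack is around the web's lower part, left of the middle. The bottom tiles show the stand's pin pointing towards the robot, with its tip at scene (248,185) and top (314.6,219). I'll get rough positions, then look at both with the wrist camera.

```bash
python3 - <<'E'
from h import *
s=cam('scene');t=cam('top');w=cam('wrist')
print('tip',tri([ray(s,248.3,184.8),ray(t,314.6,219)]))
print('armend',tri([ray(s,250.3,198.8),ray(t,318.4,201.5)]))
a=plane(t,168,228.6,16);b=plane(t,224,243.6,16);print('bar',a,b,np.linalg.norm(a-b),'yaw',np.arctan2(-(a-b)[0],(a-b)[1]))
print('stand base', plane(t,321,180,12),'motor',plane(t,261,177),'spanner',plane(t,300,277),'can',plane(t,90,247,90))
T=np.array(robot.current_tcp_pos());Rt=rot(robot.current_eef_rot())
print('tcp',T,robot.current_eef_rot()); print('cam in tool',Rt.T@(np.array(w['eye'])-T)); print(np.round(Rt.T@rot(w['orientation']),3),w['fovy'],w['cx'],w['cy'])
for i in range(4): print(robot.current_contact_force(),robot.current_ft_torque()); 
print(robot.current_t())
E
```

```text
tip (array([ 512.02843032, -106.86690718,  191.91025962]), [np.float64(1.9302796189435905), np.float64(1.9302796189435563)])
armend (array([ 553.0956427 , -117.87798417,  194.5082283 ]), [np.float64(1.4337342220652336), np.float64(1.4337342220651976)])
bar [520.05249194 274.08165574  16.        ] [474.83280548 123.40557341  16.        ] 157.3152943219584 yaw -0.2915594586446855
stand base [ 641.34696853 -144.78761392   12.        ] motor [657.51846991  19.2911644    0.        ] spanner [379.99867555 -78.02138981   0.        ] can [470.15358174 459.1265961   90.        ]
tcp [ 227.14963575 -500.65658742  218.25819797] [-3.14080122e+00 -1.99731188e-04  4.25763591e-01]
cam in tool [  79.94107686   -0.47245681 -166.99260535]
[[-0.001 -0.958 -0.286]
 [ 1.    -0.001 -0.001]
 [ 0.    -0.286  0.958]] 71.32814248946652 282.0729874636348 209.17842040419652
[ 0.18001968 -0.27034874  0.77891841] [-0.00029772 -0.01336335 -0.02826512]
[ 0.18001968 -0.27034874  0.77891841] [-0.00029772 -0.01336335 -0.02826512]
[ 0.18001968 -0.27034874  0.77891841] [-0.00029772 -0.01336335 -0.02826512]
[ 0.18001968 -0.27034874  0.77891841] [-0.00029772 -0.01336335 -0.02826512]
0.25
```

```bash
python3 - <<'E'
from h import *
import pickle
o=[np.pi,0,1.29]
V={'p1':(500,-210,285),'p2':(490,-30,285),'f1':(470,120,300),'f2':(480,260,300)}
out={}
for k,p in V.items():
    try: robot.move_ptp(p,o)
    except robot.MotionError as e: print(k,e); continue
    robot.sleep(.15); out[k]=cam('wrist'); print(k,robot.current_t(),robot.current_tcp_pos())
pickle.dump(out,open('w.pkl','wb'))
m=np.vstack([np.hstack([out['p1']['img'],out['p2']['img']]),np.hstack([out['f1']['img'],out['f2']['img']])])
cv2.imwrite('pics/w1.png',cv2.resize(m,(800,600),interpolation=cv2.INTER_AREA))
E
```

```text
p1 1.95 [ 499.55944208 -210.98385882  284.73065616]
p2 2.9 [490.32253571 -31.57531318 284.74349659]
f1 3.7583 [470.43569953 118.39213932 299.64399377]
f2 4.575 [480.35857068 258.62162195 300.13394292]
```

View pics/w1.png

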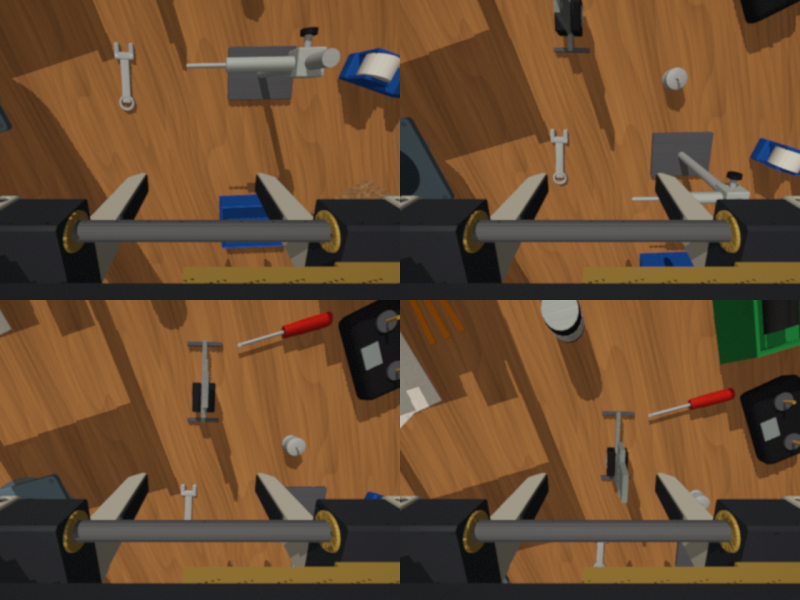

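The four wrist views (each scaled by 0.714) show these things:
- p1 has the pin tip at about (186,65) and p2 at about (634,198).
- f1 and f2 show the frame from above, with skids at (205,345)/(203,420) in f1.

I'll enlarge these for accurate pixels.

```bash
python3 - <<'E'
from h import *
import pickle
o=pickle.load(open('w.pkl','rb'))
def c(k,u,v,w,h,s): return cv2.resize(o[k]['img'][v:v+h,u:u+w],(w*s,h*s),interpolation=cv2.INTER_NEAREST)
a=c('f1',252,50,56,130,4); b=c('f2',280,145,56,150,4)[:600]
p=np.vstack([c('p1',250,75,85,35,4),c('p2',320,255,85,50,4)])
m=np.zeros((600,800,3),np.uint8); m[:520,:224]=a; m[:600,228:452]=b; m[:p.shape[0],456:796]=p
cv2.imwrite('pics/w2.png',m)
E
```

```text
(no output)
```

View pics/w2.png

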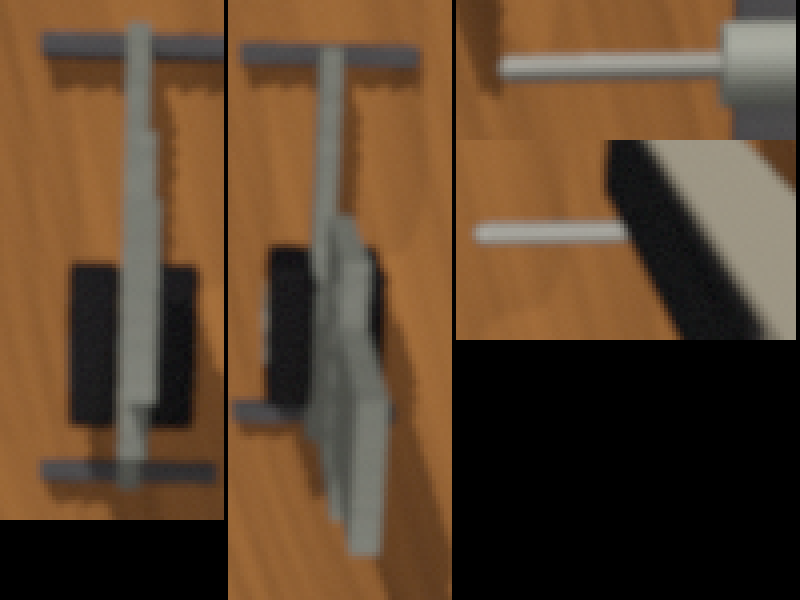

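```bash
python3 - <<'E'
from h import *
import pickle
o=pickle.load(open('w.pkl','rb'));F1,F2,P1,P2=[o[k] for k in('f1','f2','p1','p2')]
f1=lambda x,y:(252+x/4-.5,50+y/4-.5)
f2=lambda x,y:(280+(x-228)/4-.5,145+y/4-.5)
p1=lambda x,y:(250+(x-456)/4-.5,75+y/4-.5)
p2=lambda x,y:(320+(x-456)/4-.5,255+(y-140)/4-.5)
tip,res=tri([ray(P1,*p1(498,67)),ray(P2,*p2(473,233))]);print('tip',tip,res)
end=plane(P1,*p1(722,62),tip[2]);print('end',end,np.linalg.norm(end-tip),'yaw',np.arctan2(*(end-tip)[[1,0]]))
a=plane(F1,*f1(140,23),24);b=plane(F1,*f1(130,488),24)
a2=plane(F2,*f2(331,46),24)
y=(a-b)/np.linalg.norm(a-b);org=(b+70*y+a-90*y)/2
print('bar',a,b,np.linalg.norm(a-b),a2,'yaw',np.arctan2(-y[0],y[1]),'org',org)
for q in [(72,265),(197,266),(70,425),(192,427)]:
    c=plane(F1,*f1(*q),52)-org; print('pack',c@y, c@[y[1],-y[0],0])
for q,z in [((270,250),52),((380,250),52),((268,405),52)]:
    c=plane(F2,*f2(*q),z)-org; print('pack f2',c@y,c@[y[1],-y[0],0])
print('pack top tri',tri([ray(F1,*f1(72,265)),ray(F2,*f2(270,250))]))
t,r=tri([ray(F1,*f1(141,405)),ray(F2,*f2(364,555))]);print('tab end',t,r,(t-org)@y,(t-org)@[y[1],-y[0],0])
for p in (a,b):
  pass
print('skids',[ (plane(F1,*f1(*q),8)-org)@y for q in [(90,45),(90,471),(200,473)]])
E
```

```text
tip [ 510.88945365 -106.25662433  197.14813067] [np.float64(0.19477032422631926), np.float64(0.19477032422638732)]
end [ 554.88918516 -118.0594617   197.14813067] 45.55527788380362 yaw -0.26207810297915224
bar [522.63432842 276.94420117  24.        ] [474.9409147  124.81411725  24.        ] 159.43093848606583 [522.0428332  278.58744455  24.        ] yaw -0.3037994258803088 org [495.79614361 191.33709132  24.        ]
pack 10.14558603512345 -21.45071841694366
pack 10.646446682897217 20.744781322971996
pack -43.32564196410676 -21.76854978272309
pack -43.182678055843496 21.026606978927685
pack f2 19.187476896425046 -22.6603865316362
pack f2 19.996784022284054 17.96199558232957
pack f2 -42.88941565042302 -21.711277676511106
pack top tri (array([477.86018819, 208.22908433,  23.39790405]), [np.float64(0.49435815619459655), np.float64(0.4943581561945396)])
tab end [489.08120762 169.64913066 193.87685711] [np.float64(0.4777654281279198), np.float64(0.47776542812795225)] -22.70355760399796 0.08046809890138404
skids [np.float64(85.46057436571448), np.float64(-65.95220979853262), np.float64(-65.89214342039618)]
```

Wrist views give these estimates:
- **Pin tip:** about (510.9, −106.3, 197), with yaw about −0.265.
- **Frame origin:** about (495.8, 191.3), with yaw −0.304. The tab top triangulates at z 193.9.
- **Pack:** centre y about −16.4 mm, which puts the common mass centre at about −11.3 mm. That means the hole at y −14.

I'll grip the tab at y −12 and weigh it.

```bash
python3 - <<'E'
from h import *
yaw=-0.304; o=[np.pi,0,yaw+np.pi/2]
g=np.array([495.8,191.3,0])+R.from_euler('z',yaw).apply([0,-12,0]); g[2]=153
robot.move_ptp(g+[0,0,65],o); robot.sleep(.1)
robot.move_linear(g,o,speed=100,f_stop=8)
print(robot.current_tcp_pos(),robot.current_t())
robot.move_gripper(0.0); print('w',robot.current_gripper_width(),robot.current_finger_force())
def avg(n=10):
    F=[];M=[]
    for i in range(n): robot.sleep(.02);F.append(robot.current_contact_force());M.append(robot.current_ft_torque())
    return np.round([np.mean(F,0),np.std(F,0),np.mean(M,0),np.std(M,0)],3)
print(avg())
robot.move_linear(g+[0,0,80],speed=100); robot.sleep(.3); print(avg(),robot.current_tcp_pos(),robot.current_gripper_width(),robot.current_t())
s=cam('scene');w=cam('wrist');cv2.imwrite('pics/g.png',np.hstack([cv2.resize(s['img'][80:230,250:420],(408,360)),w['img'][:360,100:460]]))
E
```

```text
[492.67944008 180.15857768 153.61177109] 6.0083
w 0.08538058816905675 29.999864995479584
[[-0.123  0.008  0.129]
 [ 0.502  0.424  0.479]
 [-0.004 -0.008 -0.036]
 [ 0.027  0.031  0.018]]
[[ 0.08  -0.318 -3.353]
 [ 0.448  0.589  0.531]
 [-0.033 -0.073  0.006]
 [ 0.028  0.017  0.026]] [492.18398443 179.86010083 232.89077963] 0.08422056745414515 8.8667
```

View pics/g.png

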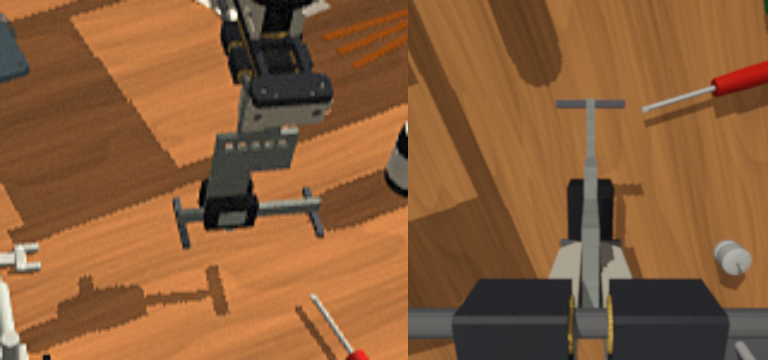

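The tab is held (width 0.085) and the frame is up, plumb and weighing about 3.5 N. The moment about frame x is near zero, so the mass centre is close to y −12, which agrees with hole −14. Now I'll move to the pin and feel for the hole.

```bash
cat >> h.py <<'E'
SY=-0.265; S=np.array([np.cos(SY),np.sin(SY),0]); N=np.array([-S[1],S[0],0]); O=[np.pi,0,SY+np.pi/2]
TIP=np.array([510.9,-106.3,197.1]); OFF=np.array([0,-2.,-28.6])
def tcp(x,dy=0,dz=0):  # plate front face x mm past pin tip, hole centre offset dy,dz from the nominal pin
    return TIP+S*(x-4)+N*(dy-OFF[1])+[0,0,dz-OFF[2]]
def avg(n=20):
    F=[];M=[]
    for i in range(n): robot.sleep(.02);F.append(robot.current_contact_force());M.append(robot.current_ft_torque())
    f,m=np.mean(F,0),np.mean(M,0)
    return np.round([f@S,f@N,f[2]],2),np.round([m@S,m@N,m[2]],3)
E
python3 - <<'E'
from h import *
robot.move_linear(tcp(-10),O,speed=150); robot.sleep(.3)
print('pre',avg(),robot.current_tcp_pos()-tcp(-10),robot.current_t())
w=cam('wrist');cv2.imwrite('pics/i.png',w['img'][:400])
print(robot.move_linear(tcp(12),speed=50,f_stop=4)); robot.sleep(.15)
print('in',avg(),robot.current_tcp_pos()-tcp(12),robot.current_t())
E
```

```text
pre (array([ 0.04,  0.18, -3.54]), array([-0.017, -0.067,  0.006])) [ 3.03793539e-03 -1.61840018e-02  5.16868749e-05] 11.625
False
in (array([ 0.04, -0.09, -3.59]), array([-0.008, -0.07 ,  0.004])) [-0.04495617  0.01220829  0.09082029] 12.75
```

```bash
python3 - <<'E'
from h import *
print(robot.move_linear(tcp(30),speed=50,f_stop=4)); robot.sleep(.1); print('30',avg())
for dz in (-1,-2,-3,-4,-5,-6):
    robot.move_linear(tcp(30,0,dz),speed=20,f_stop=4); robot.sleep(.05); f=avg(8); print(dz,f)
    if f[0][2]>-1.5: break
print(robot.current_t())
s=cam('scene');w=cam('wrist')
cv2.imwrite('pics/in.png',np.hstack([cv2.resize(s['img'][120:245,195:325],(416,400)),w['img'][:400,130:510]]))
E
```

```text
False
30 (array([ 0.13, -0.03, -3.43]), array([-0.019, -0.07 ,  0.006]))
-1 (array([-0.1 ,  0.25, -3.65]), array([-0.028, -0.075,  0.014]))
-2 (array([-0.25, -0.52, -3.65]), array([-0.011, -0.069, -0.02 ]))
-3 (array([ 0.31, -0.08, -3.51]), array([-0.022, -0.058,  0.015]))
-4 (array([ 0.02, -0.09, -3.33]), array([-0.005, -0.068,  0.004]))
-5 (array([ 0.58, -0.26, -1.86]), array([-0.016, -0.108,  0.02 ]))
-6 (array([-0.68,  0.53,  4.89]), array([ 0.002,  0.062, -0.012]))
16.2917
```

View pics/in.png

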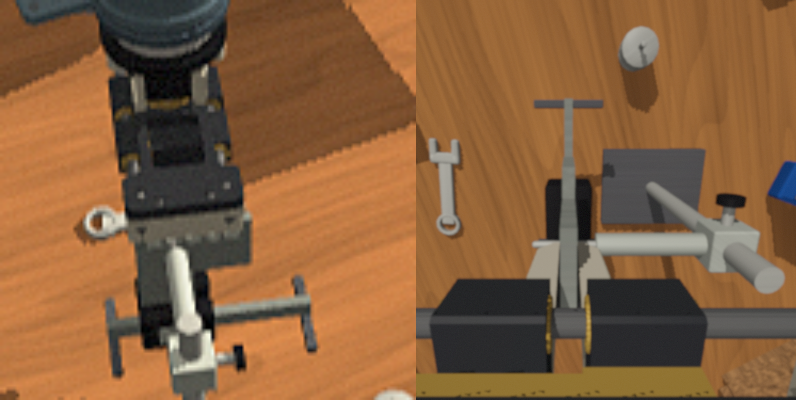

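The wrist view shows the pin tip coming out on the near side of the plate at about (540,243), with the arm end still about 15 mm away. Lowering found the pin under the hole's top edge at dz ≈ −4.8, so the pin axis is about 194.8. Next I'll centre in height, find the side walls, slide home and lower onto the pin.

```bash
python3 - <<'E'
from h import *
robot.move_linear(tcp(30,0,-2.3),speed=30); robot.sleep(.1); print(avg(8))
def side(sg):
    for k in np.arange(0.75,5.5,.75):
        robot.move_linear(tcp(30,sg*k,-2.3),speed=20,f_stop=4); robot.sleep(.05); f=avg(8)[0]
        if abs(f[1])>1.2: print('wall',sg*k,f); return sg*k
    print('no wall',sg,f); return sg*k
a=side(-1); robot.move_linear(tcp(30,0,-2.3),speed=30); b=side(1)
print(a,b,robot.current_t())
# a: plate moved -y, pin near +y wall; stop 1 mm short of it
dy=a+1.2
robot.move_linear(tcp(30,dy,-2.3),speed=30); robot.sleep(.1)
hit=robot.move_linear(tcp(51,dy,-2.3),speed=20,f_stop=5); robot.sleep(.1)
p=robot.current_tcp_pos(); x=(p-tcp(0,dy))@S; print('home',hit,x,avg(8)[0],robot.current_t())
open('st.txt','w').write(f'{dy} {x}')
E
```

```text
(array([ 0.16,  0.1 , -3.19]), array([-0.028, -0.053,  0.016]))
wall -3.75 [ 0.17  3.26 -3.33]
wall 3.0 [ 0.29 -3.25 -3.65]
-3.75 3.0 21.075
home True 44.47557926401792 [-0.34  0.14 -3.51] 22.525
```

```bash
python3 - <<'E'
from h import *
dy,x=map(float,open('st.txt').read().split())
for k in range(6):
    robot.move_linear(tcp(x,dy,-2.3),speed=20,f_stop=6); robot.sleep(.05); f=avg(8)[0]; print('x',x,f)
    if f[0]<-2: break
    x+=.4
dz=-3.5
while dz>-6.5:
    robot.move_linear(tcp(x,dy,dz),speed=20,f_stop=4); robot.sleep(.05); f=avg(8)[0]; print('dz',dz,f)
    if f[2]>-1.5: break
    dz-=.3
print((robot.current_tcp_pos()-tcp(0))@S,robot.current_t())
w=cam('wrist');cv2.imwrite('pics/h.png',w['img'][:400,130:510])
open('st.txt','w').write(f'{dy} {x} {dz}')
E
```

```text
x 44.47557926401792 [ 0.17 -0.03 -3.45]
x 44.875579264017915 [-0.08  0.01 -3.5 ]
x 45.275579264017914 [-0.26  0.02 -3.59]
x 45.67557926401791 [ 0.    0.06 -3.83]
x 46.07557926401791 [-1.49  0.12 -2.83]
x 46.47557926401791 [-4.66 -0.13 -1.42]
dz -3.5 [-5.09 -0.23 -1.13]
45.93952987067514 25.5583
```

View pics/h.png

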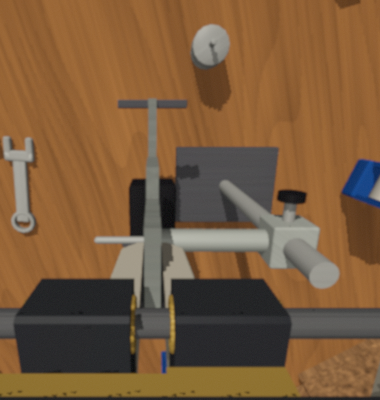

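The plate face is on the arm end (pin sticking out at (97,240), and axial force rises at x ≈ 46). Next I'll ease the axial push, lower until the pin carries the weight, then release.

```bash
python3 - <<'E'
from h import *
dy,x,dz=map(float,open('st.txt').read().split())
x=46.0
robot.move_linear(tcp(x,dy,-3.5),speed=20); robot.sleep(.1); print(avg(8)[0])
dz=-4.1
while dz>-6.6:
    robot.move_linear(tcp(x,dy,dz),speed=20,f_stop=5); robot.sleep(.05); f=avg(8)[0]; print('dz',dz,f)
    if f[2]>-1.3: break
    dz-=.3
robot.move_gripper(0.35); robot.sleep(.5); print('w',robot.current_gripper_width(),avg(8),robot.current_t())
t=robot.current_tcp_pos(); robot.move_linear(t+[0,0,90],speed=80)
robot.move_linear(t+[-120,40,130],speed=150); robot.sleep(.3); print(robot.current_t())
s=cam('scene');tp=cam('top');w=cam('wrist')
m=np.zeros((600,800,3),np.uint8); m[:400,:416]=cv2.resize(s['img'][120:245,195:325],(416,400),interpolation=cv2.INTER_CUBIC)
m[:400,420:800]=w['img'][:400,180:560]; m[400:,:400]=cv2.resize(tp['img'][160:260,250:450],(400,200))
cv2.imwrite('pics/r.png',m)
E
```

```text
[-4.12  0.2  -2.1 ]
dz -4.1 [-5.22 -0.11 -1.05]
w 0.3500460659210094 (array([-0.14, -0.17,  0.15]), array([-0.013, -0.05 ,  0.005])) 27.7833
30.3917
```

View pics/r.png

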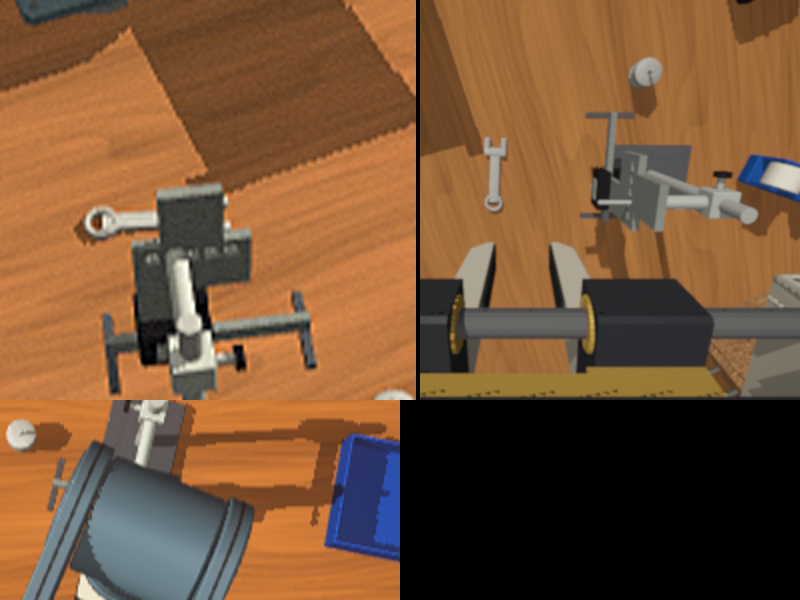

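The frame hangs on the pin and the gripper is clear of it. The scene crop shows the bar level from (110,340) to (305,320), as it was when standing. One last look checks the seating, tilt and stillness.

```bash
python3 - <<'E'
from h import *
s1=cam('scene')
robot.move_linear([600,-220,352],O,speed=200); robot.sleep(.3)
w=cam('wrist'); s2=cam('scene'); robot.sleep(.4); s3=cam('scene')
d=lambda a,b:np.abs(a['img'][170:250,215:300].astype(int)-b['img'][170:250,215:300]).max()
print('diff',d(s1,s2),d(s2,s3),robot.current_t())
u,v=np.round(proj(w,TIP+S*45-[0,0,2.3])).astype(int); print(u,v, proj(w,TIP-[0,0,2.3]))
m=np.zeros((600,800,3),np.uint8)
m[:600,:400]=cv2.resize(w['img'][max(v-75,0):max(v-75,0)+150,u-50:u+50],(400,600),interpolation=cv2.INTER_NEAREST)
m[:400,404:796]=cv2.resize(s3['img'][170:250,222:300],(392,400),interpolation=cv2.INTER_NEAREST)
cv2.imwrite('pics/z.png',m)
# levelness: expected bar-end pixels for a level frame
H=TIP+S*49-[0,0,2.3+2.5]; 
for yy,n in((-70,'L'),(90,'R')):
    for hy in(-14,): print(n,proj(s3,H+N*(yy-hy)+[0,0,16-125])-[222,170])
E
```

```text
diff 192 75 32.6917
216 116 [173.0645721  116.00254519]
L [ 7.06510396 59.87916302]
R [71.30288902 51.80522474]
```

View pics/z.png

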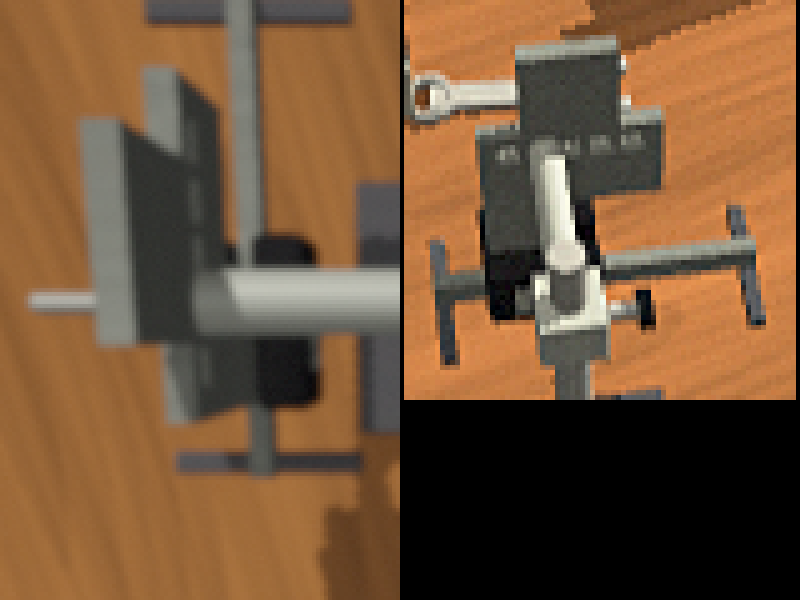

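The plate face is flush on the arm end. The scene crop shows free holes at 508, 572, 600 and 632, with the arm on the second (y −14). The bar slope matches level within about 0.5°. One more check for stillness, then I'll hand in.

```bash
python3 - <<'E'
from h import *
p=None
for i in range(10):
    a=cam('scene')['img'][170:250,215:300].astype(int)
    if p is not None: d=np.abs(a-p).max(2); print(d.max(),(d>25).sum(),end='; ')
    p=a; robot.sleep(.5)
print(robot.current_t())
E
```

```text
30 2; 23 0; 19 0; 23 0; 22 0; 30 1; 34 2; 22 0; 23 0; 38.1917
```

Only image noise is left, so the frame is hanging still.

```bash
python3 -c "
from bench import robot
print(robot.hand_in())"
```

```text
the job is handed in; nothing more can be done
None
```

The frame hangs level (within about 0.5°) and still on the pin by the hole at y −14, flush against the arm end, pressed on the stand with no more than about 9 N in any reading; I handed the job in after about 38 s with the gripper clear and no contact with the loose things, though I did not re-measure their positions afterwards.

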